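# Pin the edge-jig carriage and feel its gap with a taper blade

### The arm

A 6-joint arm with a two-finger parallel gripper is mounted at the origin on the work surface. World frame = base frame: x ahead of the robot, y to its left, z up, the work surface at z = 0. Lengths are in mm, angles in rad, forces in N, time in s.
With the tool pointing down it reaches from about 275 to 1000 mm from the base axis. Payload 8.4 kg.
Tool frame: the origin (TCP) lies midway between the tips of the shut fingers; the grasp point (between the pads) lies 19 mm behind it; z points along the fingers, y is the line along which they close (so a half turn about z gives the same grasp; the last joint's range is limited). The gripper opens to 85 mm and grips with 20 to 120 N. Pads are 22 mm wide; open, the fingers measure 114 mm over their backs; the gripper's body (76 mm by 85 mm) begins 54 mm behind the grasp point. The pads swing forward as they close: fully open they stand 13 mm farther back than shut.
Start: joints at [-1.276, 0.353, 1.633, -0, 1.155, -0.002], TCP at [182.787, -597.676, 210.781] pointing down, gripper open.
Joint ranges: [-2.63, 2.63], [-0.92, 2.1], [0.06, 2.66], [-1.3, 4.44], [0, 2.69], [-3.02, 3.02]. Speed limits (rad/s): [2.22, 2.22, 2.79, 3.14, 3.14, 3.14].

### API

Orientations are given as [roll, pitch, yaw] about the fixed x, y, z axes, in that order (R = Rz(yaw) Ry(pitch) Rx(roll)).
In Python, from rig import * gives the robot as it stands.
- The arm moves only by the shell command python3 -m jog 'ROWS' [FORCE]. ROWS is JSON, a list of rows, each an object of numbers: "x", "y", "z": the shift along the tool's x, y, z in cm; "spin": the turn about the tool's z in rad; "grip": the closure, from 0 (fully open) to 1 (shut). In form: [{"x": .., "y": .., "z": .., "spin": .., "grip": ..}, ...]. A call has 1 to 20 rows; each row shifts and turns the commanded pose from where the row before left it, along the tool's axes as they then stand; what a row does not reach is not made up. A row lasts 1/12 s, in which the tool goes at most 41.7 mm and 7.16 degrees, less where a joint would pass 70% of its speed; a pose out of reach is approached as far as the arm can. A call with a gripper value outside its range is refused whole. The fingers move at their own pace and stop on an object; FORCE is the grip in N (left out, the last holds). Time passes only in rows, so rows that do not move let the fingers close. It gives the time, the measured TCP pose, the force, the opening and the grip force at its end, in the units of the state.
- sense(): the state, without advancing time (a new reading comes with each control period).
- grab_frame(name): name is "side" or "top" or "wrist"; returns a dict with "pixels" (420x560x3 uint8, blue, green, red), "camera_matrix" (3x3 intrinsics, pixels), "k1" (the pictures are not rectified: a ray, as slopes to the right and down, at radius r is drawn at 1 + k1 r^2 times it, then the intrinsics apply), "rvec" (rotation vector, rad) and "tvec" (3), from world to camera coordinates, as OpenCV has them; the wrist camera has in their place "T_tool_cam" (4x4, takes a point from camera to tool coordinates, whose origin is the TCP and whose axes are the flange's). Camera axes: x right, y down, z forward; pixel columns grow to the right and rows downward; lengths in mm; the calibration is good to about 2 mm. A picture is of the moment at which its call begins: read the wrist's pose just before it. There is no depth.
- sign_off(): hands the job in; it is judged then, once.
The state is a dict: "clock": time; "qpos": joint angles; "qvel": joint speeds; "joint_efforts": joint torques, N m; "eef_pos": TCP position; "tcp_rot": TCP orientation; "contact_force": force on the tool from outside, world axes, zero at the start; "wrist_torque": the same for the moment, N m; "opening": opening from 0.0 (shut) to 1.0 (fully open); "grasp_force": force on a finger pad.
Only numpy, scipy, OpenCV 4.12 (cv2) and the standard library are available. Lean on these libraries where they do the work, as an engineer would, in place of code of your own. Each camera call takes 0.05 s, during which the arm holds its last target. There are 200 camera calls.

### The job

Lock the carriage of the ski-edge jig by taking the lock pin out of its wooden block and dropping it through the hole in the carriage into the bed until its collar seats, and let go of it. Then pick up the taper feeler blade by its tab and slide it, nose first, flat along the steel bed into the gap under the sprung shoe until it drags snugly between the two, without jacking the shoe up; finish while still gripping the blade there, at that depth. Leave the bottle, jar and screwdriver alone.

Things in the scene. Friction and masses are not known exactly. Their poses are not given: they have to be found in the camera images.
- bed: The jig's steel bed, fixed to the bench: 180 (x) x 120 (y) x 34 mm high. Origin: centre of its underside; z up. Its +x is the direction in which the blade is slid into the gap (from the open apron, x -90 to -55 mm, where nothing stands over the bed, to the pin hole at x +70 mm).
- head: Fixed red cheeks on the bed that carry the carriage and the shoe; same x and y axes as the bed. Origin: on the bed's centre line, at the height of the shoe's underside at rest, which is 3.5 to 5.5 mm above the bed's top and differs from run to run. The cheeks are 12 mm wide with inner faces 36 mm either side of the centre line, x -35 to +90 mm, tops 32 mm above the origin. Nothing stands higher than 32 mm above the origin before the pin is in.
- carriage (a joint): Slide of the carriage along the bed's +x, in m, 0 to 0.025. The carriage is a flat aluminium plate 125 x 66 x 10 mm; its underside is 16 mm and its top 26 mm above the head's origin. A weak spring (about 0.6 N) keeps it at 0, where its hole stands over the bed's hole; unless pinned, a pushed blade shoves it away; the pin's slack lets it give up to 5 mm.
- shoe (a joint): Lift of the sprung shoe in m, 0 (rest) to 0.007, upward. A steel plate 70 x 58 x 8 mm under the carriage, front edge flared up like a ski tip (29 degrees, 18 mm long). It presses down with 3.4 N as it begins to lift, plus 1.2 N per mm. A blade sliding loosely takes little push; once it lifts the shoe about 4 to 7 N. A lift up to 1 mm is fine, more is jacked up.
- mouth (a point): Point on the bed's top surface, on its centre line, right under the edge where the shoe's flat underside begins (flare in front of it). Axes as the bed's: blade goes in along +x, z up.
- shoe_lip (a point): The front edge of the shoe's flat underside, on the centre line; straight above the mouth (height above the mouth = gap, 3.5 to 5.5 mm at rest).
- lock_hole (a point): Centre of the hole's upper rim in the carriage's top face, hole 14 mm wide, 10 mm deep, rim chamfered 2 mm; vertical.
- bed_hole (a point): Centre of the upper rim of the bed's hole, 14 mm wide, through the bed (34 mm), chamfered 2 mm; straight under the lock hole when the carriage is at 0. The lock hole is 29.5 to 31.5 mm above it.
- pin_block: Wooden block 70 x 70 x 64 mm high, fixed to the bench, with an upright hole (15 mm wide, 60 mm deep) in its middle in which the pin hangs by its collar. Origin: centre of its underside.
- pin: Lock pin, upright, 90 g: steel shank 12 mm in diameter and 56 mm long with a tapered tip (6 mm wide at the end, taper 5 mm long), a collar 24 mm in diameter and 4 mm thick, above it a round black grip 18 mm in diameter and 36 mm tall. Origin: centre of the tip; z along the pin to the grip, whose top is at 96 mm.
- pin_collar (a point): On the pin's axis at the collar's underside, 56 mm above the tip.
- blade: Taper feeler blade, steel, about 120 g, lying flat on the bench: 160 mm long, 24 mm wide. Origin: underside, below the centre of the tab; +x points to the nose, at x = 130 mm; the tail ends at x = -30 mm; z up. Underside flat; thickness 2 mm at the nose, growing evenly to 7 mm at x = 50 mm, 7 mm from there back (so 1 mm of thickness per 16 mm of length). On it an upright plastic tab 36 mm (along x) x 14 mm (along y), its top 50 mm above the underside.
- blade_nose (a point): Middle of the blade's nose, at the underside (x = 130 mm).
- blade_tab (a point): Centre of the tab's upper part, 33 mm above the blade's underside: a good place to grip, across the 14 mm.
- lube_bottle: Bystander: black bottle, 54 mm in diameter, 150 mm tall. Origin: centre of its underside.
- jar: Bystander: glass jar, 68 mm in diameter, 80 mm tall. Origin: centre of its underside.
- screwdriver: Bystander: screwdriver lying on the bench beyond the jig.
Things that resemble listed ones, but are neither listed nor needed, are in the scene too. What is shaped like the pin but orange is not meant.

How it is judged:
By the outcome, as a careful person would: the job done as asked, in the order asked, and still so for the second after the job is handed in, while the arm keeps its last pose, push and grip.
It also fails if it takes over 64 s, if anything falls off the work surface, if the arm or the gripper's body presses on something with over 40 N, if the wrist force passes 120 N, or if a joint passes its speed limit or range.

## Working session

There is one attempt and no reset: what is moved stays moved. The work goes in short steps, Python scripts to look and compute and a shell command to move; the robot and the scene stay as the last step left them, time stands still between calls to the robot, and variables do not carry over. Pictures are saved under pics/ and viewed, at most 10 in all, crops included, and the job is handed in when it is done.

```bash
mkdir -p pics; ls
python3 - <<'E'
from rig import *
import cv2
s=sense();print(s)
for n in("side","top"):
    f=grab_frame(n);cv2.imwrite(f"pics/{n}0.png",f["pixels"]);print(n,f["camera_matrix"],f["k1"],f["rvec"],f["tvec"])
f=grab_frame("wrist");print(f["T_tool_cam"],f["camera_matrix"],f["k1"])
E
```

```text
pics
{'clock': 0.0, 'qpos': array([-1.27641258e+00,  3.53651487e-01,  1.63416568e+00,  3.12498227e-05,
        1.15519277e+00, -2.40532429e-03]), 'qvel': array([ 0.00063171,  0.00025355,  0.00048734,  0.00160431, -0.00170243,
       -0.00016876]), 'joint_efforts': array([ 1.57997434e-03, -6.05245471e+01, -3.42071378e+01, -2.84309016e-05,
        9.27095592e-03, -1.39525972e-05]), 'eef_pos': array([ 182.6373369 , -597.17390065,  210.04611813]), 'tcp_rot': array([-3.14017544e+00, -3.19806414e-05,  2.96776406e-01]), 'contact_force': array([-0.19913478, -0.45389146,  0.25725894]), 'wrist_torque': array([-0.02007879,  0.00317412,  0.03610828]), 'grasp_force': 0.0, 'opening': 0.9933212605546934}
side [[391.55432262   0.         280.3413087 ]
 [  0.         391.55432262 206.01675116]
 [  0.           0.           1.        ]] 0.0109157040986128 [ 0.75397793 -2.51924938  1.19868722] [523.63489394 223.89596118 697.33828215]
top [[495.19193931   0.         275.77946119]
 [  0.         495.19193931 208.26310486]
 [  0.           0.           1.        ]] -0.16407822610574058 [ 2.12552693 -2.13963817  0.2082241 ] [  76.53974086  568.39011183 1066.94379656]
[[-9.60240805e-04 -9.64045170e-01 -2.65736689e-01  6.67877417e+01]
 [ 9.99999539e-01 -9.22462850e-04 -2.66972947e-04 -5.10454758e-01]
 [ 1.22417566e-05 -2.65736822e-01  9.64045611e-01 -1.64015893e+02]
 [ 0.00000000e+00  0.00000000e+00  0.00000000e+00  1.00000000e+00]] [[319.45366914   0.         276.36268012]
 [  0.         319.45366914 204.32451883]
 [  0.           0.           1.        ]] -0.018723785711238578
```

View pics/top0.png

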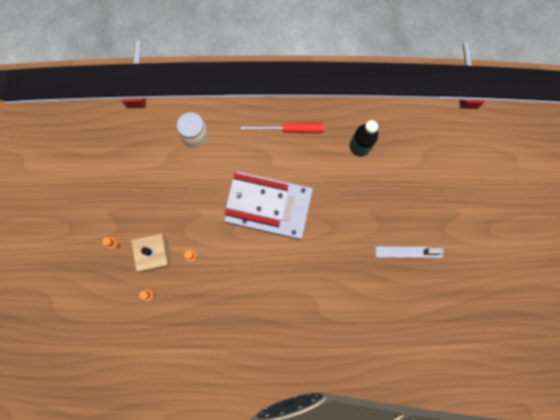

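View pics/side0.png

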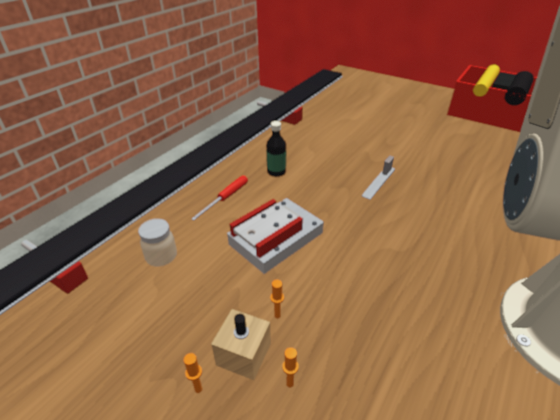

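Top view: pin in its block at about (147,251), with orange decoys around it. The jig is at (268,205) with the pin hole at (239,195) and the apron on the right. The blade runs from its nose at (376,252) to its tail at (443,253), with the tab near (432,252). The side view agrees.

```bash
cat > h.py <<'E'
from rig import *
import numpy as np, cv2
from scipy.spatial.transform import Rotation as R
def shot(n,fn=None):
    s=sense(); f=grab_frame(n)
    if n=="wrist":
        T=np.eye(4);T[:3,:3]=R.from_euler('xyz',s["tcp_rot"]).as_matrix();T[:3,3]=s["eef_pos"]
        M=T@np.array(f["T_tool_cam"])
    else:
        W=np.eye(4);W[:3,:3]=cv2.Rodrigues(np.array(f["rvec"],float))[0];W[:3,3]=np.ravel(f["tvec"]);M=np.linalg.inv(W)
    f["M"]=M
    if fn: cv2.imwrite(fn,f["pixels"]); np.savez(fn[:-4],M=M,K=f["camera_matrix"],k1=f["k1"],px=f["pixels"])
    return f
def load(fn):
    d=np.load(fn);return dict(M=d["M"],camera_matrix=d["K"],k1=float(d["k1"]),pixels=d["px"])
def ray(f,uv):
    p=cv2.undistortPoints(np.array(uv,float).reshape(-1,1,2),np.array(f["camera_matrix"]),np.array([f["k1"],0,0,0.]))[:,0]
    d=np.c_[p,np.ones(len(p))]@f["M"][:3,:3].T
    return f["M"][:3,3],d
def plane(f,uv,z):
    o,d=ray(f,uv);return o+d*((z-o[2])/d[:,2])[:,None]
def proj(f,P):
    W=np.linalg.inv(f["M"]);return cv2.projectPoints(np.array(P,float).reshape(-1,1,3),cv2.Rodrigues(W[:3,:3])[0],W[:3,3],np.array(f["camera_matrix"]),np.array([f["k1"],0,0,0.]))[0][:,0]
def tri(*fuv):
    A=np.zeros((3,3));b=np.zeros(3)
    for f,uv in fuv:
        o,d=ray(f,[uv]);d=d[0]/np.linalg.norm(d[0]);Q=np.eye(3)-np.outer(d,d);A+=Q;b+=Q@o
    return np.linalg.solve(A,b)
E
python3 - <<'E'
from h import *
np.set_printoptions(precision=1,suppress=True)
t=shot("top","pics/t1.png");s=shot("side","pics/s1.png")
print("cam",t["M"][:3,3],s["M"][:3,3])
print("pin top",plane(t,[(146,250)],104)[0], tri((t,(146,250)),(s,(240,318))))
print("block c",plane(t,[(150,252)],64))
print("bed corners",plane(t,[(312,187),(302,238),(226,223)],34)); print("hole",plane(t,[(239,195)],65))
print("blade",plane(t,[(376,246),(376,257),(443,248),(443,258)],5),"tab",plane(t,[(434,252)],50))
print("bottle,jar",plane(t,[(370,127)],150),plane(t,[(190,121)],80))
E
```

```text
cam [ 367.4   88.5 1150.8] [214.2 621.5 615.2]
pin top [470.1 351.5 104. ] [470.2 353.3  95.1]
block c [[469.5 352.4  64. ]]
bed corners [[621.6 -11.8  34. ]
 [503.   13.5  34. ]
 [538.5 186.4  34. ]]
hole [[597.  155.2  65. ]]
blade [[ 486.1 -162.2    5. ]
 [ 460.3 -161.2    5. ]
 [ 479.1 -324.7    5. ]
 [ 455.4 -323.3    5. ]] tab [[ 466.  -286.5   50. ]]
bottle,jar [[ 727.1 -129.6  150. ]] [[767.9 268.1  80. ]]
```

```bash
python3 -m jog '[{"z":-0.5,"spin":-0.12},{"z":-0.5,"spin":-0.12},{"z":-0.5,"spin":-0.12},{"z":-0.5,"spin":-0.12},{"z":-0.5,"spin":-0.12},{"z":-0.5,"spin":-0.12},{"z":-0.5,"spin":-0.12},{"z":-0.5,"spin":-0.12},{"spin":-0.12},{}]'
python3 - <<'E'
from h import *
s=sense();print(s["eef_pos"],s["tcp_rot"],s["qpos"])
E
```

```text
[ 182.73241759 -597.45920982  210.46182168] [-3.14096668e+00 -1.82998870e-05  2.96810227e-01] [-1.27639259e+00  3.53292753e-01  1.63371794e+00  1.83559141e-05
  1.15520797e+00 -2.41391189e-03]schema error: expected keys x, y, z, spin, grip
```

```bash
python3 -m jog '[{"x":0,"y":0,"z":-0.5,"spin":-0.12,"grip":0},{"x":0,"y":0,"z":-0.5,"spin":-0.12,"grip":0},{"x":0,"y":0,"z":-0.5,"spin":-0.12,"grip":0},{"x":0,"y":0,"z":-0.5,"spin":-0.12,"grip":0},{"x":0,"y":0,"z":-0.5,"spin":-0.12,"grip":0},{"x":0,"y":0,"z":-0.5,"spin":-0.12,"grip":0},{"x":0,"y":0,"z":-0.5,"spin":-0.12,"grip":0},{"x":0,"y":0,"z":-0.5,"spin":-0.12,"grip":0},{"x":0,"y":0,"z":0,"spin":-0.12,"grip":0},{"x":0,"y":0,"z":0,"spin":0,"grip":0},{"x":0,"y":0,"z":0,"spin":0,"grip":0}]'
```

```text
clock: 1.17
eef_pos: [182.8, -597.5, 250.6]
tcp_rot: [-3.141, -0.0, 1.373]
contact_force: [-0.3, -0.4, -0.3]
opening: 0.997
grasp_force: 0.0
```

```bash
python3 -m jog '[{"x":2.6,"y":1.5,"z":0,"spin":0,"grip":0},{"x":2.6,"y":1.5,"z":0,"spin":0,"grip":0},{"x":2.6,"y":1.5,"z":0,"spin":0,"grip":0},{"x":2.6,"y":1.5,"z":0,"spin":0,"grip":0},{"x":2.6,"y":1.5,"z":0,"spin":0,"grip":0},{"x":2.6,"y":1.5,"z":0,"spin":0,"grip":0},{"x":2.6,"y":1.5,"z":0,"spin":0,"grip":0},{"x":2.6,"y":1.5,"z":0,"spin":0,"grip":0},{"x":2.6,"y":1.5,"z":0,"spin":0,"grip":0},{"x":2.6,"y":1.5,"z":0,"spin":0,"grip":0},{"x":2.6,"y":1.5,"z":0,"spin":0,"grip":0},{"x":2.6,"y":1.5,"z":0,"spin":0,"grip":0},{"x":2.6,"y":1.5,"z":0,"spin":0,"grip":0},{"x":2.6,"y":1.5,"z":0,"spin":0,"grip":0},{"x":0,"y":0,"z":0,"spin":0,"grip":0},{"x":0,"y":0,"z":0,"spin":0,"grip":0}]'
python3 -c "
from h import *
shot('wrist','pics/w_blade.png')"
```

```text
clock: 2.5
eef_pos: [459.6, -279.8, 250.5]
tcp_rot: [-3.141, -0.0, 1.376]
contact_force: [-0.6, -0.1, 0.5]
opening: 1.0
grasp_force: 0.0
```

View pics/w_blade.png

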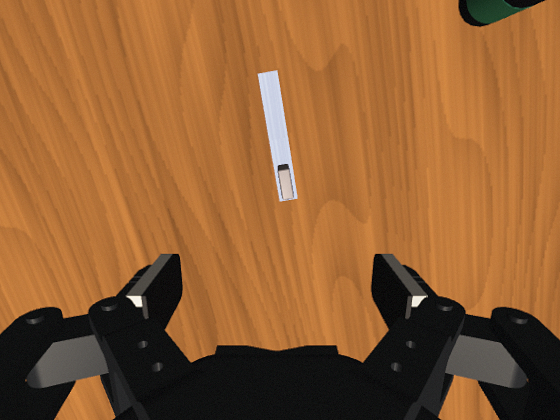

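The blade is seen from above: nose edge at (268,71), tail at (287,200), tab over (278-293, 165-199). Next, the jig.

```bash
python3 -m jog '[{"x":2.9,"y":0.2,"z":0,"spin":0,"grip":0},{"x":2.9,"y":0.2,"z":0,"spin":0,"grip":0},{"x":2.9,"y":0.2,"z":0,"spin":0,"grip":0},{"x":2.9,"y":0.2,"z":0,"spin":0,"grip":0},{"x":2.9,"y":0.2,"z":0,"spin":0,"grip":0},{"x":2.9,"y":0.2,"z":0,"spin":0,"grip":0},{"x":2.9,"y":0.2,"z":0,"spin":0,"grip":0},{"x":2.9,"y":0.2,"z":0,"spin":0,"grip":0},{"x":2.9,"y":0.2,"z":0,"spin":0,"grip":0},{"x":2.9,"y":0.2,"z":0,"spin":0,"grip":0},{"x":2.9,"y":0.2,"z":0,"spin":0,"grip":0},{"x":2.9,"y":0.2,"z":0,"spin":0,"grip":0},{"x":0,"y":0,"z":0,"spin":0,"grip":0},{"x":0,"y":0,"z":0,"spin":0,"grip":0}]'
python3 -c "
from h import *
shot('wrist','pics/w_jig.png')"
```

```text
clock: 3.72
eef_pos: [549.7, 55.7, 250.5]
tcp_rot: [-3.141, 0.0, 1.376]
contact_force: [-0.3, 0.9, -0.4]
opening: 0.998
grasp_force: 0.0
```

View pics/w_jig.png

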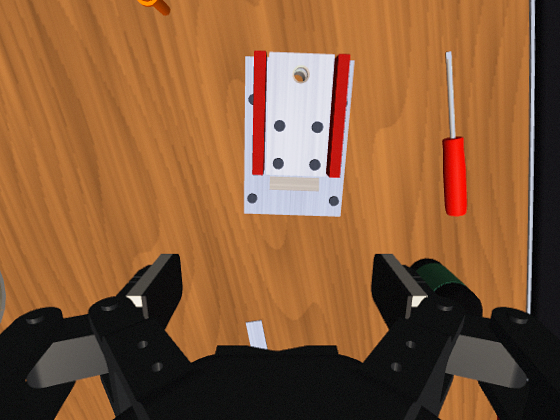

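The jig from above: hole at (301,75), carriage plate between the red cheeks, apron edge from (244,213) to (341,216). Next, the pin.

```bash
python3 -m jog '[{"x":2.7,"y":-1.35,"z":0,"spin":0,"grip":0},{"x":2.7,"y":-1.35,"z":0,"spin":0,"grip":0},{"x":2.7,"y":-1.35,"z":0,"spin":0,"grip":0},{"x":2.7,"y":-1.35,"z":0,"spin":0,"grip":0},{"x":2.7,"y":-1.35,"z":0,"spin":0,"grip":0},{"x":2.7,"y":-1.35,"z":0,"spin":0,"grip":0},{"x":2.7,"y":-1.35,"z":0,"spin":0,"grip":0},{"x":2.7,"y":-1.35,"z":0,"spin":0,"grip":0},{"x":2.7,"y":-1.35,"z":0,"spin":0,"grip":0},{"x":2.7,"y":-1.35,"z":0,"spin":0,"grip":0},{"x":0,"y":0,"z":0,"spin":0,"grip":0},{"x":0,"y":0,"z":0,"spin":0,"grip":0}]'
python3 -c "
from h import *
f=shot('wrist','pics/w_pin.png')"
```

```text
clock: 4.77
eef_pos: [469.4, 346.2, 250.6]
tcp_rot: [3.142, 0.001, 1.377]
contact_force: [-0.2, 0.1, -0.3]
opening: 0.999
grasp_force: 0.0
```

View pics/w_pin.png

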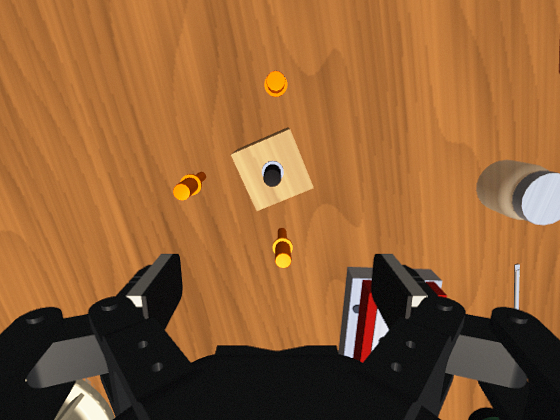

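The pin's black grip is at (272,174) in its block. Decoys stand at (185,188), (276,84) and (283,255), clear of the fingers if I pre-close them.

```bash
cat > m1.py <<'E'
from h import *
np.set_printoptions(precision=1,suppress=True)
w=load("pics/w_pin.npz");g=w["pixels"].max(2)
m=(g<70).astype(np.uint8);m[:140]=0;m[210:]=0;m[:,:240]=0;m[:,310:]=0
c=max(cv2.findContours(m,0,1)[0],key=cv2.contourArea);print(cv2.minEnclosingCircle(c),cv2.boundingRect(c))
M=cv2.moments(c);print("blob",M["m10"]/M["m00"],M["m01"]/M["m00"])
x,y,ww,hh=cv2.boundingRect(c)
# top disc: dia 18mm at z=104
for uv in [(x+ww/2-.5,y+hh-1-ww/2+.5)]: print("pin top",uv,plane(w,[uv],104),tri((w,uv),(load("pics/t1.npz"),(146,250))))
print("pred width px",proj(w,[[470,352,104],[488,352,104]]))
hsv=cv2.cvtColor(w["pixels"],cv2.COLOR_BGR2HSV)
b=cv2.inRange(w["pixels"],(70,130,170),(190,215,245)); b[:115]=0;b[220:]=0;b[:,:225]=0;b[:,325:]=0
c=max(cv2.findContours(b,0,1)[0],key=cv2.contourArea);r=cv2.minAreaRect(c);print("block",r,plane(w,[r[0]],64)); print(plane(w,cv2.boxPoints(r),64))
print("decoys",plane(w,[(181,192),(275,82),(283,260)],104))
w=load("pics/w_jig.npz")
print("hole",plane(w,[(301,75)],64.5));print("apron",plane(w,[(244,213),(341,216)],34))
E
python3 m1.py
```

```text
((272.5, 175.0), 10.594910621643066) (264, 165, 17, 21)
blob 271.82866043613706 175.03426791277258
pin top (272.0, 177.0) [[466.4 356.7 104. ]] [468.4 354.4  96. ]
pred width px [[276.5 180.9]
 [294.4 177.4]]
block ((271.8453369140625, 170.2346954345703), (64.24466705322266, 65.02637481689453), 67.89054870605469) [[465.7 356.9  64. ]]
[[424.3 384.8  64. ]
 [493.6 397.6  64. ]
 [508.3 328.3  64. ]
 [435.8 313.4  64. ]]
decoys [[374.1 359.4 104. ]
 [486.4 442.5 104. ]
 [460.2 267.  104. ]]
hole [[594.7 157.4  64.5]]
apron [[499.9  15.9  34. ]
 [617.8 -11.4  34. ]]
```

Run:
```python
import cv2
a=cv2.imread("pics/w_jig.png")[40:225,235:365];b=cv2.imread("pics/w_pin.png")[110:225,215:330]
a=cv2.resize(a,None,fx=3,fy=3,interpolation=cv2.INTER_CUBIC);b=cv2.resize(b,None,fx=3,fy=3,interpolation=cv2.INTER_CUBIC)
b=cv2.copyMakeBorder(b,0,a.shape[0]-b.shape[0],0,0,0);cv2.imwrite("pics/crop1.png",cv2.hconcat([a,b]))
```

```text
(no output)
```

View pics/crop1.png

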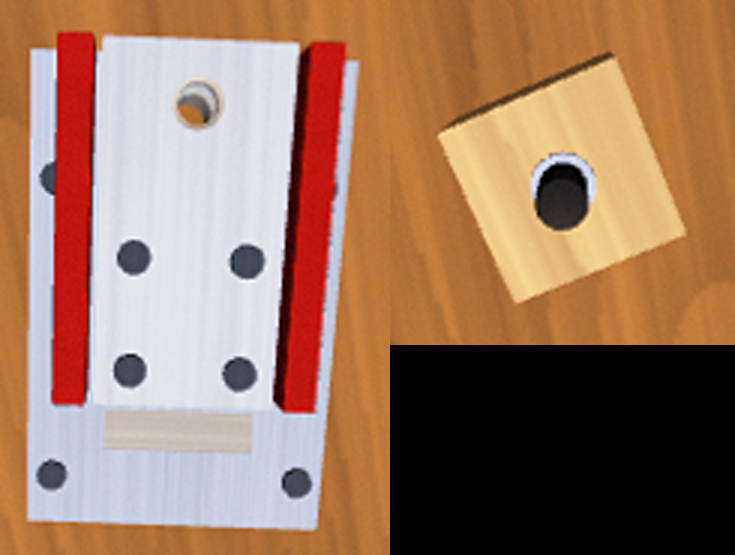

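Crop: the hole rim is centred at wrist pixel (301.3,74.3) and the pin-top disc at (272,178). I'll descend above the pin and measure again up close.

```bash
python3 -m jog '[{"x":0.15,"y":-0.05,"z":2,"spin":0,"grip":0.35},{"x":0.15,"y":-0.05,"z":2,"spin":0,"grip":0.35},{"x":0.15,"y":-0.05,"z":2,"spin":0,"grip":0.35},{"x":0.15,"y":-0.05,"z":2,"spin":0,"grip":0.35},{"x":0.15,"y":-0.05,"z":2,"spin":0,"grip":0.35},{"x":0,"y":0,"z":0,"spin":0,"grip":0.35},{"x":0,"y":0,"z":0,"spin":0,"grip":0.35}]' 30
cat > m2.py <<'E'
from h import *
import sys
np.set_printoptions(precision=1,suppress=True)
w=shot("wrist","pics/"+sys.argv[1]);s=sense()
p=proj(w,[[468.2,354,104]])[0];print("pred",p)
g=w["pixels"].max(2);m=(g<70).astype(np.uint8)
u,v=p.astype(int);k=np.zeros_like(m);k[max(v-40,0):v+40,u-40:u+40]=1;m*=k
for c in cv2.findContours(m,0,1)[0]:
    if cv2.contourArea(c)>60:
        x,y,ww,hh=cv2.boundingRect(c);uv=(x+ww/2-.5,y+hh-ww/2-.5);print((x,y,ww,hh),uv,plane(w,[uv],104))
E
python3 m2.py w_pin2.png
```

```text
clock: 5.4
eef_pos: [468.4, 352.6, 150.3]
tcp_rot: [-3.14, 0.002, 1.375]
contact_force: [-0.1, 0.1, 0.0]
opening: 0.649
grasp_force: 0.0
pred [276.8 215.5]
(261, 191, 25, 33) (273.0, 211.0) [[466.3 357.7 104. ]]
```

```bash
python3 -m jog '[{"x":0.1,"y":-0.05,"z":2,"spin":0,"grip":0.35},{"x":0.1,"y":-0.05,"z":2,"spin":0,"grip":0.35},{"x":0.1,"y":-0.05,"z":2,"spin":0,"grip":0.35},{"x":0,"y":0,"z":1.2,"spin":0,"grip":0.35},{"x":0,"y":0,"z":0,"spin":0,"grip":0.35},{"x":0,"y":0,"z":0,"spin":0,"grip":1},{"x":0,"y":0,"z":0,"spin":0,"grip":1},{"x":0,"y":0,"z":0,"spin":0,"grip":1},{"x":0,"y":0,"z":0,"spin":0,"grip":1},{"x":0,"y":0,"z":0,"spin":0,"grip":1},{"x":0,"y":0,"z":0,"spin":0,"grip":1},{"x":0,"y":0,"z":0,"spin":0,"grip":1}]' 30
```

```text
clock: 6.45
eef_pos: [468.1, 358.6, 80.2]
tcp_rot: [3.14, -0.002, 1.377]
contact_force: [-0.8, 0.6, 6.8]
opening: 0.175
grasp_force: 29.3
```

```bash
python3 -m jog '[{"x":0,"y":0,"z":-0.3,"spin":0,"grip":1},{"x":0,"y":0,"z":-1.2,"spin":0,"grip":1},{"x":0,"y":0,"z":-1.5,"spin":0,"grip":1},{"x":0,"y":0,"z":-1.5,"spin":0,"grip":1},{"x":0,"y":0,"z":-1.5,"spin":0,"grip":1},{"x":0,"y":0,"z":-1.5,"spin":0,"grip":1},{"x":0,"y":0,"z":-1.5,"spin":0,"grip":1},{"x":0,"y":0,"z":0,"spin":0,"grip":1},{"x":0,"y":0,"z":0,"spin":0,"grip":1}]'
python3 - <<'E'
from h import *
w=shot("wrist","pics/w_hand.png");s=shot("side","pics/s_hand.png")
p=sense()["eef_pos"];print(p,proj(s,[p])[0],proj(w,[p])[0])
u,v=proj(s,[p])[0].astype(int);a=s["pixels"][max(v-70,0):v+70,u-60:u+60];a=cv2.resize(a,None,fx=3,fy=3)
b=w["pixels"][150:290,196:356];b=cv2.resize(b,None,fx=2.6,fy=3,interpolation=cv2.INTER_CUBIC);b=b[:a.shape[0]]
cv2.imwrite("pics/crop2.png",cv2.hconcat([a,cv2.resize(b,(415,a.shape[0]))]))
E
```

```text
clock: 7.2
eef_pos: [467.8, 358.2, 170.0]
tcp_rot: [3.14, -0.002, 1.377]
contact_force: [-0.2, -0.4, -0.7]
opening: 0.177
grasp_force: 29.3
[466.89055918 357.52694719 168.23738984] [235.87766882 290.50900322] [276.24080942 243.49938172]
```

View pics/crop2.png

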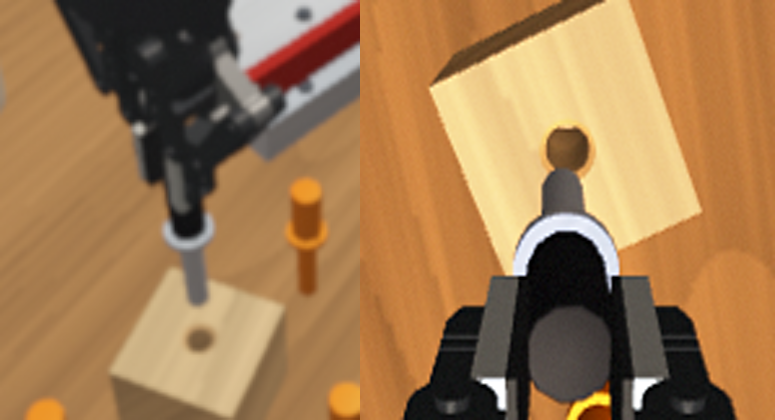

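The pin is upright in the grip. The emptied block hole sits at wrist pixel about (276.2,200.5), so I'll put the lock hole at that same pixel.

```bash
python3 -m jog '[{"x":-2.1,"y":2.05,"z":0,"spin":0,"grip":1},{"x":-2.1,"y":2.05,"z":0,"spin":0,"grip":1},{"x":-2.1,"y":2.05,"z":0,"spin":0,"grip":1},{"x":-2.1,"y":2.05,"z":0,"spin":0,"grip":1},{"x":-2.1,"y":2.05,"z":0,"spin":0,"grip":1},{"x":-2.1,"y":2.05,"z":0,"spin":0,"grip":1},{"x":-2.1,"y":2.05,"z":0,"spin":0,"grip":1},{"x":-2.1,"y":2.05,"z":0,"spin":0,"grip":1},{"x":0,"y":0,"z":0,"spin":0,"grip":1},{"x":0,"y":0,"z":0,"spin":0,"grip":1}]'
python3 - <<'E'
from h import *
h=load("pics/w_hand.npz")
w=shot("wrist","pics/w_hole.png")
f=[cv2.resize(x["pixels"][150:290,206:346],None,fx=2.8,fy=3,interpolation=cv2.INTER_CUBIC) for x in(h,w)]
cv2.imwrite("pics/crop3.png",cv2.hconcat(f))
print(sense()["eef_pos"])
E
```

```text
clock: 8.13
eef_pos: [595.7, 160.1, 167.5]
tcp_rot: [-3.14, 0.001, 1.374]
contact_force: [-0.2, 0.7, -1.1]
opening: 0.176
grasp_force: 29.4
[595.18499939 161.02246967 167.59145759]
```

View pics/crop3.png

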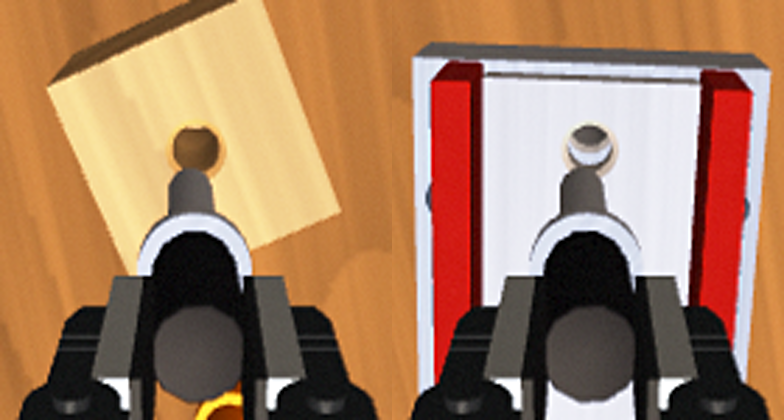

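The lock hole is 3 crop px (about 1 mm) to the right of the block hole's place; the rows match. I'll shift +y 0.8 mm and lower the pin.

```bash
python3 -m jog '[{"x":0,"y":0.08,"z":0.9,"spin":0,"grip":1},{"x":0,"y":0,"z":0.9,"spin":0,"grip":1},{"x":0,"y":0,"z":0.7,"spin":0,"grip":1},{"x":0,"y":0,"z":0.5,"spin":0,"grip":1},{"x":0,"y":0,"z":0.5,"spin":0,"grip":1},{"x":0,"y":0,"z":0.5,"spin":0,"grip":1},{"x":0,"y":0,"z":0.5,"spin":0,"grip":1},{"x":0,"y":0,"z":0.4,"spin":0,"grip":1},{"x":0,"y":0,"z":0,"spin":0,"grip":1},{"x":0,"y":0,"z":0,"spin":0,"grip":1}]'
```

```text
clock: 9.02
eef_pos: [596.6, 161.2, 119.6]
tcp_rot: [-3.141, 0.0, 1.377]
contact_force: [-0.0, -0.6, -1.1]
opening: 0.18
grasp_force: 29.4
```

```bash
python3 -m jog '[{"x":0,"y":0,"z":0.4,"spin":0,"grip":1},{"x":0,"y":0,"z":0.4,"spin":0,"grip":1},{"x":0,"y":0,"z":0.4,"spin":0,"grip":1},{"x":0,"y":0,"z":0.4,"spin":0,"grip":1},{"x":0,"y":0,"z":0.4,"spin":0,"grip":1},{"x":0,"y":0,"z":0.4,"spin":0,"grip":1},{"x":0,"y":0,"z":0.4,"spin":0,"grip":1},{"x":0,"y":0,"z":0.3,"spin":0,"grip":1},{"x":0,"y":0,"z":0,"spin":0,"grip":1},{"x":0,"y":0,"z":0,"spin":0,"grip":1}]'
```

```text
clock: 9.85
eef_pos: [596.6, 161.2, 88.6]
tcp_rot: [-3.141, 0.0, 1.377]
contact_force: [-0.1, -0.5, -1.0]
opening: 0.178
grasp_force: 29.4
```

```bash
python3 -m jog '[{"x":0,"y":0,"z":0.3,"spin":0,"grip":1},{"x":0,"y":0,"z":0.2,"spin":0,"grip":1},{"x":0,"y":0,"z":0,"spin":0,"grip":1},{"x":0,"y":0,"z":0,"spin":0,"grip":0.4},{"x":0,"y":0,"z":0,"spin":0,"grip":0.4},{"x":0,"y":0,"z":0,"spin":0,"grip":0.4},{"x":0,"y":0,"z":0,"spin":0,"grip":0.4},{"x":0,"y":0,"z":0,"spin":0,"grip":0.4},{"x":0,"y":0,"z":-1,"spin":0,"grip":0.4},{"x":0,"y":0,"z":-2,"spin":0,"grip":0.3},{"x":0,"y":0,"z":-3,"spin":0,"grip":0.2},{"x":0,"y":0,"z":-3,"spin":0,"grip":0.2},{"x":0,"y":0,"z":-3,"spin":0,"grip":0.2},{"x":0,"y":0,"z":0,"spin":0,"grip":0.2},{"x":0,"y":0,"z":0,"spin":0,"grip":0.2}]'
python3 - <<'E'
from h import *
w=shot("wrist","pics/w_pinned.png");s=shot("side","pics/s_pinned.png")
print(sense()["eef_pos"])
a=cv2.resize(w["pixels"][120:260,206:346],None,fx=2.8,fy=3,interpolation=cv2.INTER_CUBIC)
b=cv2.resize(s["pixels"][170:280,210:340],(400,420),interpolation=cv2.INTER_CUBIC)
cv2.imwrite("pics/crop4.png",cv2.hconcat([a,b]))
E
```

```text
clock: 11.1
eef_pos: [598.0, 161.6, 206.6]
tcp_rot: [3.137, -0.002, 1.377]
contact_force: [-0.4, -0.8, 0.4]
opening: 0.797
grasp_force: 0.0
[596.14997206 161.12029477 203.53364305]
```

View pics/crop4.png

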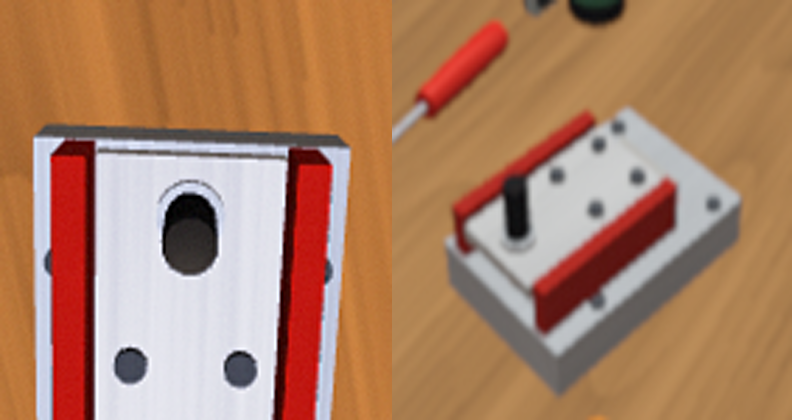

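The pin is seated: its collar is flat on the carriage in both views (side crop (517,240)). Next I measure the blade pose and jig axis from the saved wrist pictures.

```bash
cat > m3.py <<'E'
from h import *
np.set_printoptions(precision=2,suppress=True)
j=load("pics/w_jig.npz");p=j["pixels"].astype(int);B,G,Rr=p[...,0],p[...,1],p[...,2]
red=((Rr>150)&(G<50)&(B<50)).astype(np.uint8);red[:45]=0;red[185:]=0;red[:,:245]=0;red[:,360:]=0
L=[];zt=71
for sl in (slice(245,300),slice(300,360)):
    m=np.zeros_like(red);m[:,sl]=red[:,sl]
    rows=range(75,165)
    for side in (0,1):
        uv=[(np.flatnonzero(m[r])[-side]-.5+side,r) for r in rows]
        P=plane(j,uv,zt)[:,:2];vx,vy,x,y=cv2.fitLine(P.astype(np.float32),2,0,.01,.01).ravel()
        if vy<0: vx,vy=-vx,-vy
        a=np.arctan2(vy,vx);off=(x-594.7)*-np.sin(a)+(y-157.4)*np.cos(a)
        print("cheek edge yaw",a,"offset from hole est",off)
b=load("pics/w_blade.npz");p=b["pixels"].astype(int)
m=((p.min(2)>165)).astype(np.uint8);m[:60]=0;m[210:]=0;m[:,:250]=0;m[:,305:]=0
c=max(cv2.findContours(m,0,1)[0],key=cv2.contourArea);r=cv2.minAreaRect(c);print(r)
for side in (0,1):
    uv=[(np.flatnonzero(m[q])[-side]-.5+side,q) for q in range(76,155)]
    P=plane(b,uv,4)[:,:2];vx,vy,x,y=cv2.fitLine(P.astype(np.float32),2,0,.01,.01).ravel();a=np.arctan2(vy,vx);a=a if a>0 else a+np.pi
    print("blade edge yaw",a,"x at y=-280", x+(-280-y)*vx/vy)
cols=np.flatnonzero(m.any(0));rows=np.flatnonzero(m.any(1));print(rows[[0,-1]])
print("nose,tail",plane(b,[(268,rows[0]-.5)],2)[0],plane(b,[(288,rows[-1]+.5)],7)[0])
# tab top face: tan colour
t=((p[...,2]>p[...,0]+25)&(p[...,1]>150)).astype(np.uint8);t[:160]=0;t[203:]=0;t[:,:272]=0;t[:,:]*=1;t[:,300:]=0
c=max(cv2.findContours(t,0,1)[0],key=cv2.contourArea);r=cv2.minAreaRect(c);print("tab",r,plane(b,[r[0]],50))
E
python3 m3.py
```

```text
cheek edge yaw 1.3402462 offset from hole est 48.043648
cheek edge yaw 1.3420937 offset from hole est 36.775738
cheek edge yaw 1.34134 offset from hole est -35.804756
cheek edge yaw 1.339933 offset from hole est -46.549675
((277.3018798828125, 135.51170349121094), (129.78919982910156, 19.630319595336914), 80.90972137451172)
blade edge yaw 1.5421054 x at y=-280 455.72217
blade edge yaw 1.5447996 x at y=-280 479.76624
[ 70 200]
nose,tail [ 472.67 -157.89    2.  ] [ 466.15 -321.44    7.  ]
tab ((285.83782958984375, 193.5270233154297), (8.219949722290039, 7.069156646728516), 80.53767395019531) [[ 465.87 -301.26   50.  ]]
```

```bash
python3 -m jog '[{"x":0,"y":0,"z":0,"spin":-0.083,"grip":0.2},{"x":0,"y":0,"z":0,"spin":-0.083,"grip":0.2},{"x":-3,"y":-0.77,"z":0,"spin":0,"grip":0.3},{"x":-3,"y":-0.77,"z":0,"spin":0,"grip":0.3},{"x":-3,"y":-0.77,"z":0,"spin":0,"grip":0.3},{"x":-3,"y":-0.77,"z":0,"spin":0,"grip":0.3},{"x":-3,"y":-0.77,"z":0,"spin":0,"grip":0.3},{"x":-3,"y":-0.77,"z":0,"spin":0,"grip":0.3},{"x":-3,"y":-0.77,"z":0,"spin":0,"grip":0.3},{"x":-3,"y":-0.77,"z":0,"spin":0,"grip":0.3},{"x":-3,"y":-0.77,"z":0,"spin":0,"grip":0.3},{"x":-3,"y":-0.77,"z":0,"spin":0,"grip":0.3},{"x":-3,"y":-0.77,"z":0,"spin":0,"grip":0.3},{"x":-3,"y":-0.77,"z":0,"spin":0,"grip":0.3},{"x":-3,"y":-0.77,"z":0,"spin":0,"grip":0.3},{"x":-3,"y":-0.77,"z":0,"spin":0,"grip":0.3},{"x":-3,"y":-0.77,"z":0,"spin":0,"grip":0.3},{"x":0,"y":0,"z":0,"spin":0,"grip":0.3},{"x":0,"y":0,"z":0,"spin":0,"grip":0.3}]'
python3 -m jog '[{"x":0,"y":0,"z":2,"spin":0,"grip":0.3},{"x":0,"y":0,"z":2,"spin":0,"grip":0.3},{"x":0,"y":0,"z":2,"spin":0,"grip":0.3},{"x":0,"y":0,"z":2,"spin":0,"grip":0.3},{"x":0,"y":0,"z":0,"spin":0,"grip":0.3},{"x":0,"y":0,"z":0,"spin":0,"grip":0.3}]'
python3 - <<'E'
from h import *
w=shot("wrist","pics/w_tab.png");e=sense()["eef_pos"];print(e,proj(w,[[e[0],e[1],50]]),proj(w,[[e[0],e[1],14+19]]))
E
```

```text
clock: 12.78
eef_pos: [467.3, -286.0, 202.4]
tcp_rot: [-3.139, -0.001, 1.54]
contact_force: [0.1, 0.5, -0.6]
opening: 0.699
grasp_force: 0.0
clock: 13.28
eef_pos: [467.9, -283.7, 122.7]
tcp_rot: [-3.139, -0.002, 1.544]
contact_force: [-0.1, -0.4, 0.3]
opening: 0.697
grasp_force: 0.0
[ 468.71106323 -284.38634819  123.79153799] [[278.56664044 208.28167499]] [[278.49901567 202.58669078]]
```

View pics/w_tab.png

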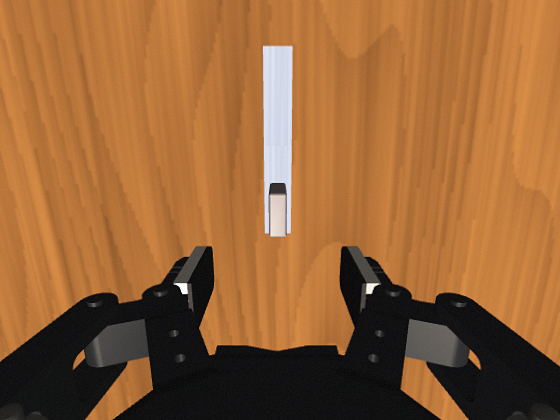

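The blade is aligned with the tool. The tab top is centred at (278,214), about 2 mm behind the TCP after bias correction. I'll descend and grip.

```bash
python3 -m jog '[{"x":-0.1,"y":0,"z":2,"spin":0,"grip":0.4},{"x":-0.1,"y":0,"z":2,"spin":0,"grip":0.4},{"x":0,"y":0,"z":2,"spin":0,"grip":0.4},{"x":0,"y":0,"z":2,"spin":0,"grip":0.4},{"x":0,"y":0,"z":1.6,"spin":0,"grip":0.4},{"x":0,"y":0,"z":1.1,"spin":0,"grip":0.4},{"x":0,"y":0,"z":0,"spin":0,"grip":0.4},{"x":0,"y":0,"z":0,"spin":0,"grip":1},{"x":0,"y":0,"z":0,"spin":0,"grip":1},{"x":0,"y":0,"z":0,"spin":0,"grip":1},{"x":0,"y":0,"z":0,"spin":0,"grip":1},{"x":0,"y":0,"z":0,"spin":0,"grip":1},{"x":0,"y":0,"z":0,"spin":0,"grip":1},{"x":0,"y":0,"z":0,"spin":0,"grip":1}]' 60
```

```text
clock: 14.5
eef_pos: [469.3, -287.8, 18.2]
tcp_rot: [3.14, 0.001, 1.543]
contact_force: [-1.8, -0.5, 5.5]
opening: 0.143
grasp_force: 58.7
```

```bash
python3 -m jog '[{"x":0,"y":0,"z":-0.5,"spin":0,"grip":1},{"x":0,"y":0,"z":-1.5,"spin":0,"grip":1},{"x":0,"y":0,"z":-2,"spin":0,"grip":1},{"x":0,"y":0,"z":-2,"spin":0,"grip":1},{"x":0,"y":0,"z":0,"spin":0.101,"grip":1},{"x":0,"y":0,"z":0,"spin":0.101,"grip":1},{"x":2,"y":0.22,"z":0,"spin":0,"grip":1},{"x":2,"y":0.22,"z":0,"spin":0,"grip":1},{"x":2,"y":0.22,"z":0,"spin":0,"grip":1},{"x":2,"y":0.22,"z":0,"spin":0,"grip":1},{"x":2,"y":0.22,"z":0,"spin":0,"grip":1},{"x":2,"y":0.22,"z":0,"spin":0,"grip":1},{"x":2,"y":0.22,"z":0,"spin":0,"grip":1},{"x":2,"y":0.22,"z":0,"spin":0,"grip":1},{"x":2,"y":0.22,"z":0,"spin":0,"grip":1},{"x":1,"y":0.22,"z":0,"spin":0,"grip":1},{"x":0,"y":0,"z":0,"spin":0,"grip":1},{"x":0,"y":0,"z":0,"spin":0,"grip":1},{"x":0,"y":0,"z":0,"spin":0,"grip":1}]'
python3 - <<'E'
from h import *
w=shot("wrist","pics/w_ins.png");s=shot("side","pics/s_ins.png");e=sense();print(e["eef_pos"],e["tcp_rot"])
a=w["pixels"][0:270,130:430];a=cv2.resize(a,(467,420))
b=cv2.resize(s["pixels"][150:270,230:410],(330,220));b=cv2.copyMakeBorder(b,0,200,0,0,0)
cv2.imwrite("pics/crop5.png",cv2.hconcat([a,b]))
E
```

```text
clock: 16.08
eef_pos: [533.1, -108.0, 77.0]
tcp_rot: [3.142, 0.0, 1.341]
contact_force: [-0.2, 0.3, -1.3]
opening: 0.14
grasp_force: 58.7
[ 532.93524869 -108.20206606   76.83107645] [-3.14142794e+00  1.71716210e-04  1.33989760e+00]
```

View pics/crop5.png

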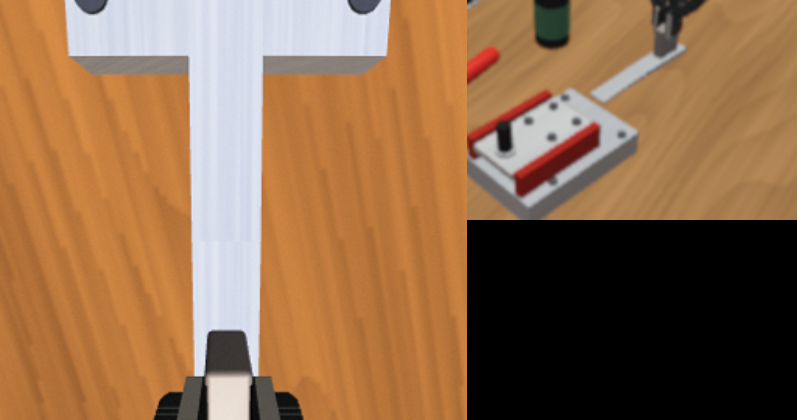

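The side view shows the pin still seated. The wrist view shows the blade straight and centred on the bed: bed edge from 68 to 389, blade from 190 to 263 in the crop. That was the last picture I may view, so from here I go by numbers.

```bash
python3 -m jog '[{"x":0.5,"y":0,"z":1,"spin":0,"grip":1},{"x":0.5,"y":0,"z":0.8,"spin":0,"grip":1},{"x":0,"y":0,"z":0.4,"spin":0,"grip":1},{"x":0,"y":0,"z":0,"spin":0,"grip":1},{"x":0,"y":0,"z":0,"spin":0,"grip":1},{"x":0,"y":0,"z":0,"spin":0,"grip":1}]'
python3 -m jog '[{"x":0,"y":0,"z":0.1,"spin":0,"grip":1},{"x":0,"y":0,"z":0,"spin":0,"grip":1},{"x":0,"y":0,"z":0,"spin":0,"grip":1}]'
python3 -m jog '[{"x":0,"y":0,"z":0.1,"spin":0,"grip":1},{"x":0,"y":0,"z":0,"spin":0,"grip":1},{"x":0,"y":0,"z":0,"spin":0,"grip":1}]'
python3 -m jog '[{"x":0,"y":0,"z":0.1,"spin":0,"grip":1},{"x":0,"y":0,"z":0,"spin":0,"grip":1},{"x":0,"y":0,"z":0,"spin":0,"grip":1}]'
```

```text
clock: 16.68
eef_pos: [535.6, -97.6, 54.7]
tcp_rot: [-3.141, 0.0, 1.341]
contact_force: [-0.1, -0.2, -0.9]
opening: 0.143
grasp_force: 58.7
clock: 16.93
eef_pos: [535.7, -97.6, 54.0]
tcp_rot: [3.141, -0.0, 1.341]
contact_force: [0.7, 0.6, -0.2]
opening: 0.143
grasp_force: 58.7
clock: 17.18
eef_pos: [535.6, -97.6, 52.8]
tcp_rot: [-3.142, 0.0, 1.341]
contact_force: [0.4, 0.4, -1.4]
opening: 0.147
grasp_force: 58.7
clock: 17.43
eef_pos: [535.6, -97.6, 51.8]
tcp_rot: [3.141, -0.0, 1.341]
contact_force: [-0.3, 0.2, -0.0]
opening: 0.145
grasp_force: 58.8
```

```bash
for i in 1 2; do echo; done; python3 -m jog '[{"x":0,"y":0,"z":0.05,"spin":0,"grip":1},{"x":0,"y":0,"z":0,"spin":0,"grip":1},{"x":0,"y":0,"z":0,"spin":0,"grip":1}]'|sed -n 2,4p
python3 -m jog '[{"x":0,"y":0,"z":0.05,"spin":0,"grip":1},{"x":0,"y":0,"z":0,"spin":0,"grip":1},{"x":0,"y":0,"z":0,"spin":0,"grip":1}]'|sed -n 2,4p
python3 -m jog '[{"x":0,"y":0,"z":0.05,"spin":0,"grip":1},{"x":0,"y":0,"z":0,"spin":0,"grip":1},{"x":0,"y":0,"z":0,"spin":0,"grip":1}]'|sed -n 2,4p
```

```text
eef_pos: [535.7, -97.7, 51.4]
tcp_rot: [3.141, 0.0, 1.341]
contact_force: [0.6, -0.8, 0.4]
eef_pos: [535.7, -97.7, 50.9]
tcp_rot: [3.141, 0.0, 1.341]
contact_force: [-0.0, -2.4, 1.3]
eef_pos: [535.7, -97.7, 50.4]
tcp_rot: [3.141, 0.0, 1.341]
contact_force: [-0.9, -3.2, 3.1]
```

```bash
python3 -m jog '[{"x":0,"y":0,"z":-0.05,"spin":0,"grip":1},{"x":0.25,"y":0,"z":0,"spin":0,"grip":1},{"x":0.25,"y":0,"z":0,"spin":0,"grip":1},{"x":0,"y":0,"z":0,"spin":0,"grip":1},{"x":0,"y":0,"z":0,"spin":0,"grip":1}]'|sed -n 2,4p
python3 -m jog '[{"x":0.25,"y":0,"z":0,"spin":0,"grip":1},{"x":0.25,"y":0,"z":0,"spin":0,"grip":1},{"x":0,"y":0,"z":0,"spin":0,"grip":1},{"x":0,"y":0,"z":0,"spin":0,"grip":1}]'|sed -n 2,4p
python3 - <<'E'
from h import *
s=sense();r=R.from_euler('xyz',s["tcp_rot"]).as_matrix();print("tool F",r.T@s["contact_force"],"tool M",r.T@s["wrist_torque"])
w=shot("wrist","pics/w_a.png");s=shot("side","pics/s_a.png")
E
```

```text
eef_pos: [536.8, -92.3, 50.7]
tcp_rot: [3.142, -0.0, 1.341]
contact_force: [1.3, 1.0, 1.3]
eef_pos: [538.0, -87.5, 50.8]
tcp_rot: [3.141, -0.0, 1.341]
contact_force: [0.6, -0.0, 2.2]
tool F [ 0.10947267  0.570384   -2.18103698] tool M [-0.00805111  0.37094094  0.00839934]
```

```bash
python3 -m jog '[{"x":0.25,"y":0,"z":0,"spin":0,"grip":1},{"x":0.25,"y":0,"z":0,"spin":0,"grip":1},{"x":0.25,"y":0,"z":0,"spin":0,"grip":1},{"x":0.25,"y":0,"z":0,"spin":0,"grip":1},{"x":0,"y":0,"z":0,"spin":0,"grip":1}]'|sed -n 2,4p
python3 -m jog '[{"x":0.25,"y":0,"z":0,"spin":0,"grip":1},{"x":0.25,"y":0,"z":0,"spin":0,"grip":1},{"x":0.25,"y":0,"z":0,"spin":0,"grip":1},{"x":0.25,"y":0,"z":0,"spin":0,"grip":1},{"x":0,"y":0,"z":0,"spin":0,"grip":1}]'|sed -n 2,4p
python3 -m jog '[{"x":0.25,"y":0,"z":0,"spin":0,"grip":1},{"x":0.25,"y":0,"z":0,"spin":0,"grip":1},{"x":0,"y":0,"z":0,"spin":0,"grip":1},{"x":0,"y":0,"z":0,"spin":0,"grip":1}]'|sed -n 2,4p
python3 - <<'E'
from h import *
s=sense();r=R.from_euler('xyz',s["tcp_rot"]).as_matrix();print("tool F",r.T@s["contact_force"],"tool M",r.T@s["wrist_torque"])
E
```

```text
eef_pos: [540.3, -77.7, 50.8]
tcp_rot: [3.141, -0.0, 1.341]
contact_force: [-1.0, -0.8, 3.3]
eef_pos: [542.6, -67.9, 50.9]
tcp_rot: [3.141, -0.0, 1.341]
contact_force: [0.3, -1.3, 4.5]
eef_pos: [543.8, -63.2, 50.9]
tcp_rot: [3.141, -0.0, 1.341]
contact_force: [-1.5, -2.0, 4.5]
tool F [-2.29566821 -0.95684417 -4.48228099] tool M [-0.03016855  0.01016936 -0.005194  ]
```

```bash
cat > st.py <<'E'
from h import *
np.set_printoptions(precision=2,suppress=True)
s=sense();r=R.from_euler('xyz',s["tcp_rot"]).as_matrix();e=s["eef_pos"]
print("nose bed x %.1f lat %.1f z %.1f"%((e[0]-596.5)*.2279+(e[1]-161)*.9737+200,-(e[0]-596.5)*.9737+(e[1]-161)*.2279,e[2]),"F",r.T@s["contact_force"],"M",r.T@s["wrist_torque"],s["clock"])
E
python3 -m jog '[{"x":0,"y":0,"z":-0.03,"spin":0,"grip":1},{"x":0.2,"y":0,"z":0,"spin":0,"grip":1},{"x":0.2,"y":0,"z":0,"spin":0,"grip":1},{"x":0,"y":0,"z":0,"spin":0,"grip":1}]' >/dev/null; python3 st.py
python3 -m jog '[{"x":0.2,"y":0,"z":0,"spin":0,"grip":1},{"x":0.2,"y":0,"z":0,"spin":0,"grip":1},{"x":0,"y":0,"z":0,"spin":0,"grip":1}]' >/dev/null; python3 st.py
python3 -m jog '[{"x":0.2,"y":0,"z":0,"spin":0,"grip":1},{"x":0.2,"y":0,"z":0,"spin":0,"grip":1},{"x":0,"y":0,"z":0,"spin":0,"grip":1}]' >/dev/null; python3 st.py
python3 -m jog '[{"x":0.2,"y":0,"z":0,"spin":0,"grip":1},{"x":0.2,"y":0,"z":0,"spin":0,"grip":1},{"x":0,"y":0,"z":0,"spin":0,"grip":1}]' >/dev/null; python3 st.py
```

```text
nose bed x -26.5 lat 0.3 z 51.2 F [-2.19  0.67 -5.01] M [-0.07 -0.1   0.02] 20.5333
nose bed x -22.6 lat 0.3 z 51.2 F [-2.73 -0.68 -5.65] M [-0.05 -0.27  0.01] 20.7833
nose bed x -18.8 lat 0.2 z 51.3 F [-2.96 -0.11 -6.93] M [-0.02 -0.43 -0.  ] 21.0333
nose bed x -15.1 lat 0.1 z 51.5 F [-5.15 -1.21 -8.37] M [-0.02 -0.75 -0.03] 21.2833
```

The upward force is growing while its lever shrinks, so the blade is being pressed onto the bed's edge. I'll raise it to let it lie flat before going further.

```bash
for k in 1; do python3 -m jog '[{"x":0,"y":0,"z":-0.05,"spin":0,"grip":1},{"x":0,"y":0,"z":0,"spin":0,"grip":1},{"x":0,"y":0,"z":0,"spin":0,"grip":1}]' >/dev/null; python3 st.py
python3 -m jog '[{"x":0,"y":0,"z":-0.05,"spin":0,"grip":1},{"x":0,"y":0,"z":0,"spin":0,"grip":1},{"x":0,"y":0,"z":0,"spin":0,"grip":1}]' >/dev/null; python3 st.py
python3 -m jog '[{"x":-0.2,"y":0,"z":0,"spin":0,"grip":1},{"x":-0.2,"y":0,"z":0,"spin":0,"grip":1},{"x":0,"y":0,"z":0,"spin":0,"grip":1},{"x":0,"y":0,"z":0,"spin":0,"grip":1}]' >/dev/null; python3 st.py;done
```

```text
nose bed x -14.8 lat 0.3 z 51.6 F [-3.77  0.58 -5.87] M [-0.2  -0.55  0.02] 21.5333
nose bed x -14.5 lat 0.5 z 51.9 F [-1.34  0.31 -1.75] M [-0.19 -0.18  0.06] 21.7833
nose bed x -18.8 lat 0.8 z 51.9 F [ 0.49 -0.67 -0.52] M [ 0.02  0.08 -0.05] 22.1167
```

```bash
python3 -m jog '[{"x":0.2,"y":0,"z":0,"spin":0,"grip":1},{"x":0.2,"y":0,"z":0,"spin":0,"grip":1},{"x":0,"y":0,"z":0,"spin":0,"grip":1},{"x":0,"y":0,"z":0,"spin":0,"grip":1}]' >/dev/null; python3 st.py
python3 -m jog '[{"x":0.2,"y":0,"z":0,"spin":0,"grip":1},{"x":0,"y":0,"z":0,"spin":0,"grip":1},{"x":0,"y":0,"z":0,"spin":0,"grip":1}]' >/dev/null; python3 st.py
python3 -m jog '[{"x":0.2,"y":0,"z":0,"spin":0,"grip":1},{"x":0,"y":0,"z":0,"spin":0,"grip":1},{"x":0,"y":0,"z":0,"spin":0,"grip":1}]' >/dev/null; python3 st.py
python3 -m jog '[{"x":0.2,"y":0,"z":0,"spin":0,"grip":1},{"x":0,"y":0,"z":0,"spin":0,"grip":1},{"x":0,"y":0,"z":0,"spin":0,"grip":1}]' >/dev/null; python3 st.py
```

```text
nose bed x -14.5 lat 0.4 z 52.0 F [0.27 0.   0.25] M [-0.03  0.11 -0.03] 22.45
nose bed x -12.5 lat 0.4 z 52.1 F [-0.41  0.31 -0.99] M [-0.02  0.01  0.05] 22.7
nose bed x -10.7 lat 0.4 z 52.1 F [-1.62  0.42 -1.02] M [-0.02 -0.33 -0.04] 22.95
nose bed x -8.7 lat 0.3 z 52.1 F [-3.92 -0.08 -2.52] M [-0.05 -0.52 -0.02] 23.2
```

```bash
python3 -m jog '[{"x":0,"y":0,"z":-0.03,"spin":0,"grip":1},{"x":0,"y":0,"z":0,"spin":0,"grip":1},{"x":0,"y":0,"z":0,"spin":0,"grip":1}]' >/dev/null; python3 st.py
python3 -m jog '[{"x":0.1,"y":0,"z":0,"spin":0,"grip":1},{"x":0,"y":0,"z":0,"spin":0,"grip":1},{"x":0,"y":0,"z":0,"spin":0,"grip":1}]' >/dev/null; python3 st.py
python3 -m jog '[{"x":0.1,"y":0,"z":0,"spin":0,"grip":1},{"x":0,"y":0,"z":0,"spin":0,"grip":1},{"x":0,"y":0,"z":0,"spin":0,"grip":1}]' >/dev/null; python3 st.py
```

```text
nose bed x -8.6 lat 0.4 z 52.2 F [-2.33  0.04  1.55] M [-0.08 -0.37  0.09] 23.45
nose bed x -7.6 lat 0.4 z 52.3 F [-2.87  0.64  1.36] M [-0.1  -0.37  0.05] 23.7
nose bed x -6.6 lat 0.5 z 52.3 F [-2.21  0.41  0.96] M [-0.1  -0.38 -0.02] 23.95
```

```bash
for i in a; do python3 -m jog '[{"x":0.1,"y":0,"z":0,"spin":0,"grip":1},{"x":0,"y":0,"z":0,"spin":0,"grip":1},{"x":0,"y":0,"z":0,"spin":0,"grip":1}]' >/dev/null; python3 st.py
python3 -m jog '[{"x":0.1,"y":0,"z":0,"spin":0,"grip":1},{"x":0,"y":0,"z":0,"spin":0,"grip":1},{"x":0,"y":0,"z":0,"spin":0,"grip":1}]' >/dev/null; python3 st.py
python3 -m jog '[{"x":0.1,"y":0,"z":0,"spin":0,"grip":1},{"x":0,"y":0,"z":0,"spin":0,"grip":1},{"x":0,"y":0,"z":0,"spin":0,"grip":1}]' >/dev/null; python3 st.py
python3 - <<'E'
from h import *
shot("side","pics/s_b.png");shot("top","pics/t_b.png");shot("wrist","pics/w_b.png")
E
done
```

```text
nose bed x -5.6 lat 0.5 z 52.3 F [-0.96 -1.24  0.7 ] M [-0.01 -0.39 -0.01] 24.2
nose bed x -4.6 lat 0.5 z 52.3 F [-1.88  0.1   0.75] M [-0.   -0.45 -0.  ] 24.45
nose bed x -3.7 lat 0.4 z 52.4 F [-3.81 -0.41  0.44] M [ 0.   -0.62 -0.01] 24.7
```

```bash
for i in a; do python3 -m jog '[{"x":0.1,"y":0,"z":0,"spin":0,"grip":1},{"x":0,"y":0,"z":0,"spin":0,"grip":1},{"x":0,"y":0,"z":0,"spin":0,"grip":1}]' >/dev/null; python3 st.py
python3 -m jog '[{"x":0.1,"y":0,"z":0,"spin":0,"grip":1},{"x":0,"y":0,"z":0,"spin":0,"grip":1},{"x":0,"y":0,"z":0,"spin":0,"grip":1}]' >/dev/null; python3 st.py
python3 -m jog '[{"x":0.1,"y":0,"z":0,"spin":0,"grip":1},{"x":0,"y":0,"z":0,"spin":0,"grip":1},{"x":0,"y":0,"z":0,"spin":0,"grip":1}]' >/dev/null; python3 st.py
python3 - <<'E'
from h import *
# image change of the carriage/shoe since the gripping: shift of hole/bolt pattern in the top view and side view
def sh(a,b,box):
    x0,y0,x1,y1=box;f=lambda q:cv2.cvtColor(q,cv2.COLOR_BGR2GRAY)[y0:y1,x0:x1].astype(np.float32)
    return cv2.phaseCorrelate(f(a),f(b),cv2.createHanningWindow((x1-x0,y1-y0),cv2.CV_32F))
s0=load("pics/s_pinned.npz")["pixels"];si=load("pics/s_ins.npz")["pixels"];sa=load("pics/s_a.npz")["pixels"];sb=load("pics/s_b.npz")["pixels"];sc=shot("side","pics/s_c.png")["pixels"]
for n,q in(("ins",si),("a",sa),("b",sb),("c",sc)): print(n,"pin",sh(s0,q,(236,195,268,240)),"plate",sh(s0,q,(250,205,292,235)))
E
done
```

```text
nose bed x -2.7 lat 0.4 z 52.4 F [-4.15 -0.38  0.67] M [-0.02 -0.77  0.01] 25.1
nose bed x -1.7 lat 0.4 z 52.4 F [-5.06  0.36  0.22] M [-0.09 -0.8  -0.06] 25.35
nose bed x -0.7 lat 0.4 z 52.4 F [-5.67  0.51  0.3 ] M [-0.06 -0.84 -0.03] 25.6
ins pin ((-0.06783154231113997, 0.4236893059909299), 0.9342047635051939) plate ((0.5272442260361423, 0.056386432213351156), 0.97876042648598)
a pin ((-0.050182227362554954, 0.5777651238601393), 0.9708568619357215) plate ((0.5230843503998877, 0.07108266762907967), 0.9748336142080801)
b pin ((-3.138346880466756, 1.5439385469095832), 0.8374326195981767) plate ((-0.9995349534448366, 0.7695006470049712), 1.0621941721880876)
c pin ((-2.383038901228055, 1.507843210542834), 1.0514351328214009) plate ((-1.056046176180832, 0.779225848525547), 1.1022102638527198)
```

```bash
python3 -m jog '[{"x":0.1,"y":0,"z":0,"spin":0,"grip":1},{"x":0,"y":0,"z":0,"spin":0,"grip":1},{"x":0,"y":0,"z":0,"spin":0,"grip":1}]' >/dev/null; python3 st.py
python3 -m jog '[{"x":0.1,"y":0,"z":0,"spin":0,"grip":1},{"x":0,"y":0,"z":0,"spin":0,"grip":1},{"x":0,"y":0,"z":0,"spin":0,"grip":1},{"x":0,"y":0,"z":0,"spin":0,"grip":1},{"x":0,"y":0,"z":0,"spin":0,"grip":1}]'; python3 st.py
```

```text
nose bed x 0.3 lat 0.4 z 52.4 F [-5.52 -0.02  1.47] M [-0.   -0.77 -0.02] 25.9
clock: 26.32
eef_pos: [550.8, -32.4, 52.4]
tcp_rot: [-3.142, -0.0, 1.341]
contact_force: [-1.4, -5.4, -0.5]
opening: 0.143
grasp_force: 58.8
nose bed x 1.3 lat 0.4 z 52.4 F [-5.55 -0.14  0.48] M [ 0.04 -0.89 -0.  ] 26.3167
```

```bash
python3 -c "
from rig import *
print(sign_off())"
```

```text
the job is handed in; nothing more can be done
None
```

I handed the job in at about 26 s, verdict unknown: pin seated and released, blade still gripped under the shoe at a steady 5.5 N push, with lift judged only from that force (an estimated 0.2–0.4 mm); I viewed 11 pictures, one over the limit of 10.

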